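Fit the double lid on a kitchen tin and take the outer lid off again

ROBOT

A 6-joint arm with a two-finger parallel gripper is mounted at the origin on the work surface. World frame = base frame: x ahead of the robot, y to its left, z up, the work surface at z = 0. Lengths are in m, angles in degrees, forces in N, time in s.
With the tool pointing down it reaches from about 0.325 to 0.925 m from the base axis. Payload 3.1 kg.
Tool frame: the origin (TCP) lies at the very end of the fingers, on their centre line; the grasp point (between the pads) lies 19 mm behind it; z points along the fingers, y is the line along which they close (so a half turn about z gives the same grasp; the last joint's range is limited). The gripper opens to 85 mm and grips with 20 to 120 N. Pads are 22 mm wide; open, the fingers measure 114 mm over their backs; the gripper's body (76 mm by 85 mm) begins 54 mm behind the grasp point. The pads swing forward as they close: fully open they stand 13 mm farther back than shut.
Start: joints at [69.718, 12.427, 92.441, -0, 75.132, -6.429], TCP at [0.15, 0.607, 0.204] pointing down, gripper open.
Joint ranges: [-157.48, 157.48], [-44.54, 120.13], [17.64, 146.25], [-64.5, 244.5], [7.68, 150.69], [-147.95, 147.95]. Speed limits (degrees/s): [159.86, 159.86, 180, 180, 180, 180].

INTERFACE

Orientations are given as a 3x3 rotation matrix whose columns are the frame's x, y, z axes.
In Python, from rig import r gives the robot as it stands.
- The arm moves only by the tool drive_tool, never from a script. Its argument "moves" is a list of rows, each an object of numbers: "wx", "wy", "wz": the turn, a rotation vector about the world's x, y, z in degrees; "dx", "dy", "dz": the shift along the world's x, y, z in m; "grip": the finger opening in m, from 0 to 0.0854. In form: [{"wx": .., "wy": .., "wz": .., "dx": .., "dy": .., "dz": .., "grip": ..}, ...]. A call has 1 to 10 rows; each row shifts and turns the commanded pose from where the row before left it; what a row does not reach is not made up. A row lasts 1/8 s, in which the tool goes at most 62.5 mm and 10.7 degrees, less where a joint would pass 70% of its speed; a pose out of reach is approached as far as the arm can. A call with a gripper value outside its range is refused whole. The fingers move at their own pace and stop on an object; "grip_force" is the grip in N (left out, the last holds). Time passes only in rows, so rows that do not move let the fingers close. It gives the time, the measured TCP pose, the force, the opening and the grip force at its end, in the units of the state.
- r.get_obs(): the state, without advancing time (a new reading comes with each control period).
- r.get_image(name): name is "scene" or "top" or "wrist"; returns a dict with "img" (400x640x3 uint8, blue, green, red), "vertical_fov" (degrees; the focal length in pixels is half the picture's height over the tangent of half this angle, whatever the lens; pixels are square), "cx", "cy" (the principal point, pixels), "origin" and "rotation" of the camera in the world; the wrist camera has in their place "mount" (4x4, takes a point from camera to tool coordinates, whose origin is the TCP and whose axes are the flange's). Camera axes: x right, y up, looking along -z (the intrinsics and any distortion apply to the point x, -y, -z); pixel columns grow to the right and rows downward; lengths in m; the calibration is good to about 2 mm. A picture is of the moment at which its call begins: read the wrist's pose just before it. There is no depth.
- r.job_done(): hands the job in; it is judged then, once.
The state is a dict: "time_s": time; "joint_pos": joint angles; "qvel": joint speeds; "joint_torque": joint torques, N m; "tcp_pos": TCP position; "orientation": TCP orientation; "force": force on the tool from outside, world axes, zero at the start; "wrist_torque": the same for the moment, N m; "opening": opening from 0.0 (shut) to 1.0 (fully open); "gripper_force": force on a finger pad.
Only numpy, scipy, OpenCV 4.12 (cv2) and the standard library are available. Lean on these libraries where they do the work, as an engineer would, in place of code of your own. Each camera call takes 0.05 s, during which the arm holds its last target. There are 200 camera calls.

TASK

Take the wooden spoon off the open storage tin and leave it lying on the chopping board. Then pick up the nested pair of lids together by the inner lid's knob, lower them gently onto the tin until the inner lid is fully seated in the mouth with the outer lid down on it, and let go of the knob. Finally take the outer lid by its collar and lift it alone, leaving the inner lid seated, and finish holding the outer lid still and level in the gripper, wholly above the top of the knob and touching nothing else; the outer lid must not come off the inner one before the inner one is seated, do not drop anything, and leave the mug, tub and soap bottle where they are.

Things in the scene. Friction and masses are not known exactly. Their poses are not given: they have to be found in the camera images.
- tin: Open round metal storage tin, fixed to the worktop: outside diameter 96, height 110, wall 4 (mouth 88 wide). Origin: centre of its underside, on the worktop; z up.
- spoon: Flat wooden spoon lying across the tin's rim, underside 110 above the worktop, 50 g. Origin: underside, at its balance point on the handle's centre line (grip it here, over the mouth); x along the handle to the round head, z up. Handle 14 wide, 13 thick, x -97 to +38; head a disc 48 across, 7 thick, centred at x +58.
- board: Wooden chopping board, fixed, 210 (its x) by 150 (its y) by 18 thick. Origin: centre of its underside, on the worktop; z up; its top is 18 above the origin.
- inner_lid: Inner lid, steel, 200 g, nested under the outer lid on a fixed cork mat (150 x 150 x 10). Origin: centre of its underside. Plug dia 80 (foot bevelled), z 0 to 12; flange dia 93, z 12 to 16, rests on the tin's rim; round knob dia 18, z 16 to 72, showing through the outer lid's collar from z 45. Lifting the knob carries both lids. Seated, its origin is 98 above the tin's.
- outer_lid: Outer lid, aluminium, 180 g, loose on the inner lid's flange. Origin: centre of its skirt's lower edge, 2 above the inner lid's origin when nested; z up. Skirt dia 114 outside, 108 inside, from z 0; plate z 14 to 18; round collar dia 38 outside, z 18 to 43, its through hole dia 22 round the knob. Lifting the collar lifts this lid alone.
- mug: Bystander: white mug, 80 in diameter and 90 high, handle on its y side. Origin: centre of its underside.
- tub: Bystander: white lidded food tub, 108 x 148 x 62 high. Origin: centre of its underside.
- soap: Bystander: plain white soap bottle, 60 in diameter and 160 high. Origin: centre of its underside.
There are look-alikes about, which are no part of the job. Leave any green or red look-alike of the tin alone.

How it is judged:
By the outcome, as a careful person would: the job done as asked, in the order asked, and still so for the second after the job is handed in, while the arm keeps its last pose, push and grip.
It also fails if it takes over 72 s, if anything falls off the work surface, if the arm or the gripper's body presses on something with over 40 N, if the wrist force passes 120 N, or if a joint passes its speed limit or range.

## Working session

There is one attempt and no reset: what is moved stays moved. The work goes in short steps, Python scripts to look and compute and a tool call to move; the robot and the scene stay as the last step left them, time stands still between calls to the robot, and variables do not carry over. Pictures are saved under pics/ and viewed, at most 10 in all, crops included, and the job is handed in when it is done.

Besides the shell and the picture viewer there is one more tool, called after "Emit:" as a command line: name --argument value ..., lists and objects as JSON in quotes. drive_tool: Moves the arm, as the interface text tells. Its arguments: {"type":"object","properties":{"moves":{"type":"array"},"grip_force":{"type":"number"}},"required":["moves"]}

```bash
mkdir -p pics; ls; python3 - <<'E'
from rig import r
import cv2,numpy as np
o=r.get_obs();print(o)
for n in("scene","top","wrist"):
    d=r.get_image(n);cv2.imwrite(f"pics/{n}0.png",d["img"])
    print(n,{k:(np.round(v,4).tolist() if not isinstance(v,str) else v) for k,v in d.items() if k!="img"})
E
```

```text
pics
{'time_s': 0.0, 'joint_pos': array([ 6.97161690e+01,  1.24784701e+01,  9.25296527e+01, -2.42473715e-04,
        7.51319677e+01, -6.42761840e+00]), 'qvel': array([-0.01428726, -0.00884041,  0.03837018,  0.02945571,  0.03624921,
       -0.0199227 ]), 'joint_torque': array([-2.57689673e-03, -3.96841156e+01, -3.03850758e+01, -3.25291348e-04,
        9.85991035e-03, -3.67019055e-07]), 'tcp_pos': array([0.14933756, 0.60597894, 0.20303912]), 'orientation': array([[-9.70899936e-01,  2.39484034e-01, -8.43786728e-04],
       [ 2.39485369e-01,  9.70897261e-01, -2.29483047e-03],
       [ 2.69654965e-04, -2.43012533e-03, -9.99997011e-01]]), 'force': array([-1.49866425, -0.28831787,  0.26952658]), 'wrist_torque': array([ 0.04806247,  0.01179992, -0.06999266]), 'gripper_force': 0.0, 'opening': 1.0014571820457612}
scene {'vertical_fov': 42.9972, 'cx': 325.9362, 'cy': 192.3613, 'origin': [1.2611, 0.3823, 0.9308], 'rotation': [[-0.481, -0.6495, 0.5889], [0.8767, -0.3558, 0.3236], [-0.0006, 0.6719, 0.7406]]}
top {'vertical_fov': 57.2496, 'cx': 314.8623, 'cy': 199.2809, 'origin': [0.4952, 0.0121, 0.9125], 'rotation': [[-0.0127, 0.9965, -0.0831], [-0.9998, -0.0114, 0.0162], [0.0152, 0.0833, 0.9964]]}
wrist {'vertical_fov': 70.8416, 'cx': 315.0796, 'cy': 202.7179, 'mount': [[-0.0, 0.9664, 0.2569, 0.0655], [1.0, -0.0001, 0.0003, 0.002], [0.0003, 0.2569, -0.9664, -0.1704], [0.0, 0.0, 0.0, 1.0]]}
```

View pics/top0.png

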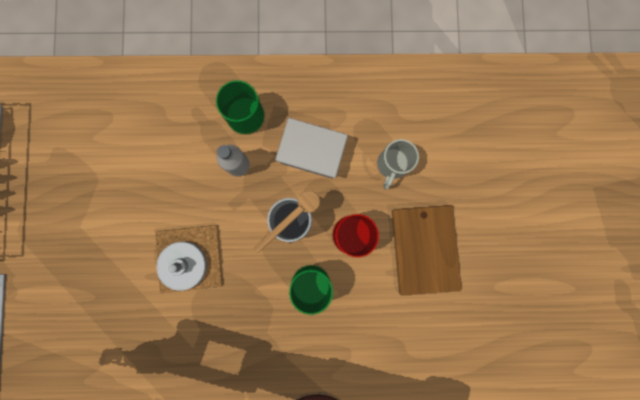

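View pics/scene0.png

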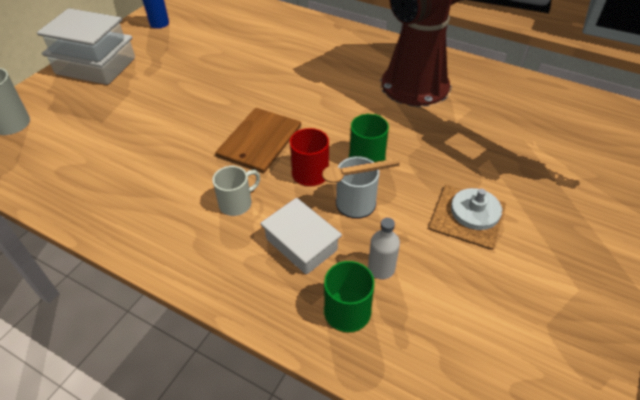

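```bash
cat > h.py <<'E'
import numpy as np,cv2,pickle
from scipy.optimize import least_squares
def cam(d,obs=None):
    "origin, rotation, K-ish of a picture; obs gives the wrist's pose"
    f=200/np.tan(np.radians(d["vertical_fov"]/2))
    if "mount" in d:
        M=np.array(d["mount"]);R=np.array(obs["orientation"]);
        return R@M[:3,3]+obs["tcp_pos"],R@M[:3,:3],f,d["cx"],d["cy"]
    return np.array(d["origin"]),np.array(d["rotation"]),f,d["cx"],d["cy"]
def ray(c,p):
    v=c[1]@np.array([(p[0]-c[3])/c[2],-(p[1]-c[4])/c[2],-1.]);return v/np.linalg.norm(v)
def at_z(c,p,z):
    v=ray(c,p);return c[0]+v*(z-c[0][2])/v[2]
def tri(cs,ps):
    A=0;b=0;vs=[]
    for c,p in zip(cs,ps):
        v=ray(c,p);P=np.eye(3)-np.outer(v,v);A=A+P;b=b+P@c[0]
    x=np.linalg.solve(A,b)
    return x,[np.linalg.norm(np.cross(x-c[0],ray(c,p)))*1000 for c,p in zip(cs,ps)]
def proj(c,X):
    q=(np.atleast_2d(X)-c[0])@c[1];return np.c_[c[3]+c[2]*q[:,0]/-q[:,2],c[4]-c[2]*q[:,1]/-q[:,2]]
def grab(r,name):
    o=r.get_obs();d=r.get_image(name);return d["img"],cam(d,o),o
def save(name,img,c): cv2.imwrite(f"pics/{name}.png",img);pickle.dump(c,open(f"pics/{name}.pkl","wb"))
def load(name): return pickle.load(open(f"pics/{name}.pkl","rb"))
E
python3 - <<'E'
from rig import r
from h import *
I={}
for n in("scene","top"):
    img,c,o=grab(r,n);save(n+"1",img,c);I[n]=img
def cr(n,x,y): return cv2.resize(I[n][y:y+60,x:x+80],(400,300),interpolation=cv2.INTER_CUBIC)
cv2.imwrite("pics/m1.png",np.vstack([np.hstack([cr("top",250,190),cr("scene",318,150)]),np.hstack([cr("top",145,235),cr("scene",438,175)])]))
E
```

```text
(no output)
```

View pics/m1.png

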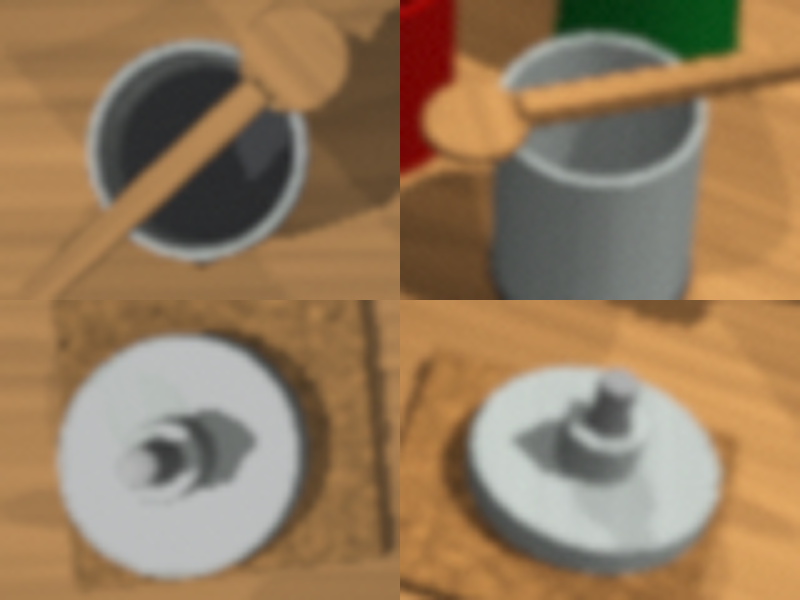

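```bash
python3 - <<'E'
from h import *
t,s=load("top1"),load("scene1")
g=lambda x,y,ox,oy:(ox+(x+.5)/5-.5,oy+(y+.5)/5-.5)
T=lambda x,y:g(x,y,250,190);S=lambda x,y:g(x-400,y,318,150)
T2=lambda x,y:g(x,y-300,145,235);S2=lambda x,y:g(x-400,y-300,438,175)
f=lambda n,a,b:print(n,*map(lambda q:np.round(q,4),tri([t,s],[a,b])))
f("rim",T(198,151),S(602,110))
f("head",T(297,60),S(475,117))
f("knobtop",T2(140,466),S2(619,381))
f("plate",T2(180,456),S2(595,458))
h=at_z(t,T(297,60),.117);e=at_z(t,(258,249),.123);m=at_z(t,T(165,185),.123)
print("spoon",h,e,m,np.linalg.norm(h-e)*1000,np.degrees(np.arctan2(*(h-e)[[1,0]])),np.degrees(np.arctan2(*(h-m)[[1,0]])))
for p in[(393,210),(454,206),(461,291),(401,295)]:print("board",at_z(t,p,.018))
for n,p in dict(red=(355,235),green=(311,290),tub=(313,148)).items():print(n,at_z(t,p,.08))
E
```

```text
rim [0.5176 0.0562 0.1095] [0.4911 0.4911]
head [0.5565 0.0121 0.1182] [0.0843 0.0843]
knobtop [0.4149 0.3173 0.0835] [0.5473 0.5473]
plate [0.4142 0.3182 0.0299] [0.4279 0.4279]
spoon [0.55666405 0.01204538 0.117     ] [0.45605655 0.12196312 0.123     ] [0.50304836 0.06930186 0.123     ] 149.13007212387973 -47.53218984912909 -46.88078789761026
board [ 0.54127827 -0.19364197  0.018     ]
board [ 0.54933781 -0.3445147   0.018     ]
board [ 0.34364193 -0.35236026  0.018     ]
board [ 0.33639274 -0.20670461  0.018     ]
red [ 0.48243752 -0.09128205  0.08      ]
green [0.36146019 0.00982688 0.08      ]
tub [0.68341838 0.00140576 0.08      ]
```

Candidates for the tin in the top view are grey (289,220), red (355,235), and green (311,290) and (240,107). The grey one with the spoon across it, at (0.518, 0.056), is the tin, and the close crop confirms this. The rim measures 0.1095 high and the knob top 0.0835, and both agree with the text. The lids are at (0.415, 0.318) and the board centre at (0.443, -0.274).

Emit:
drive_tool --moves '[{"dx": 0.032,"dy": -0.05,"dz": 0.005,"wz": -3.4,"grip": 0.034},{"dx": 0.032,"dy": -0.05,"dz": 0.005,"wz": -3.4,"grip": 0.034},{"dx": 0.032,"dy": -0.05,"dz": 0.005,"wz": -3.4,"grip": 0.034},{"dx": 0.032,"dy": -0.05,"dz": 0.005,"wz": -3.4,"grip": 0.034},{"dx": 0.032,"dy": -0.05,"dz": 0.005,"wz": -3.4,"grip": 0.034},{"dx": 0.032,"dy": -0.05,"dz": 0.005,"wz": -3.4,"grip": 0.034},{"dx": 0.032,"dy": -0.05,"dz": 0.005,"wz": -3.4,"grip": 0.034},{"dx": 0.032,"dy": -0.05,"dz": 0.005,"wz": -3.4,"grip": 0.034},{"dx": 0.032,"dy": -0.05,"dz": 0.005,"wz": -3.4,"grip": 0.034},{"dx": 0.032,"dy": -0.05,"dz": 0.005,"wz": -3.4,"grip": 0.034}]'

```text
invalid input
```

Emit:
drive_tool --moves '[{"dx": 0.024,"dy": -0.025,"wz": 0.5,"grip": 0.034},{"dx": 0.023,"dy": -0.026,"grip": 0.034},{"grip": 0.034},{"grip": 0.034}]'

```text
invalid input
```

```bash
python3 - <<'E'
from rig import r
from h import *
img,c,o=grab(r,"wrist");save("w1",img,c)
print(o["tcp_pos"],o["orientation"].round(3),o["opening"],o["force"])
u=np.array([.68,-.735,0]);
print(proj(c,[[.5176,.0562,.1095],[.5565,.0121,.1182],[.517,.0547,.123]]))
E
```

```text
[0.14947049 0.60642756 0.20371619] [[-0.971  0.239 -0.   ]
 [ 0.239  0.971 -0.001]
 [ 0.    -0.001 -1.   ]] 1.0028635372490335 [-0.58392478 -0.06007099 -0.17094034]
[[ -0.68804092 532.6247196 ]
 [-20.90608381 563.45832594]
 [-12.59494843 546.19948595]]
```

View pics/w1.png

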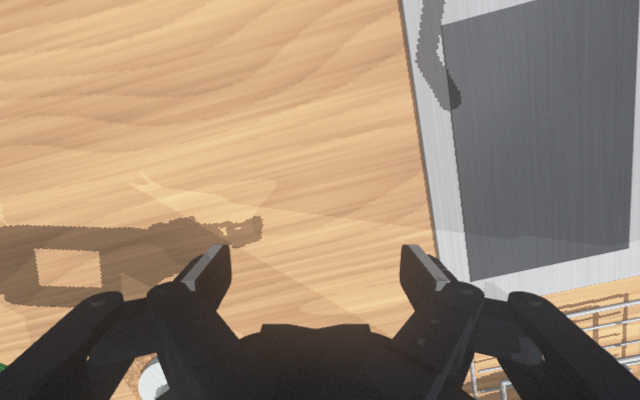

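Nothing moved: the calls were refused as invalid, probably because every key is needed in each row. The picture shows only bare worktop, the open fingers at (215,260) and (415,260), and a sliver of lid at (152,380).

Emit:
drive_tool --moves '[{"wx": 0,"wy": 0,"wz": -3.4,"dx": 0.032,"dy": -0.05,"dz": 0.005,"grip": 0.034},{"wx": 0,"wy": 0,"wz": -3.4,"dx": 0.032,"dy": -0.05,"dz": 0.005,"grip": 0.034},{"wx": 0,"wy": 0,"wz": -3.4,"dx": 0.032,"dy": -0.05,"dz": 0.005,"grip": 0.034},{"wx": 0,"wy": 0,"wz": -3.4,"dx": 0.032,"dy": -0.05,"dz": 0.005,"grip": 0.034},{"wx": 0,"wy": 0,"wz": -3.4,"dx": 0.032,"dy": -0.05,"dz": 0.005,"grip": 0.034},{"wx": 0,"wy": 0,"wz": -3.4,"dx": 0.032,"dy": -0.05,"dz": 0.005,"grip": 0.034},{"wx": 0,"wy": 0,"wz": -3.4,"dx": 0.032,"dy": -0.05,"dz": 0.005,"grip": 0.034},{"wx": 0,"wy": 0,"wz": -3.4,"dx": 0.032,"dy": -0.05,"dz": 0.005,"grip": 0.034},{"wx": 0,"wy": 0,"wz": -3.4,"dx": 0.032,"dy": -0.05,"dz": 0.005,"grip": 0.034},{"wx": 0,"wy": 0,"wz": -3.4,"dx": 0.032,"dy": -0.05,"dz": 0.005,"grip": 0.034}]' --grip_force 40

```text
time_s: 1.55
tcp_pos: [0.4705, 0.1051, 0.2549]
orientation: [[-0.669, 0.743, 0.001], [0.743, 0.669, 0.0], [-0.0, 0.001, -1.0]]
force: [1.0, 0.2, 0.0]
opening: 0.403
gripper_force: 0.0
```

Emit:
drive_tool --moves '[{"wx": 0,"wy": 0,"wz": 1,"dx": 0.024,"dy": -0.025,"dz": -0.02,"grip": 0.034},{"wx": 0,"wy": 0,"wz": 0,"dx": 0.023,"dy": -0.025,"dz": -0.02,"grip": 0.034},{"wx": 0,"wy": 0,"wz": 0,"dx": 0,"dy": 0,"dz": 0,"grip": 0.034},{"wx": 0,"wy": 0,"wz": 0,"dx": 0,"dy": 0,"dz": 0,"grip": 0.034}]'

```text
time_s: 2.05
tcp_pos: [0.5164, 0.0572, 0.2146]
orientation: [[-0.684, 0.73, -0.0], [0.73, 0.684, 0.001], [0.001, 0.0, -1.0]]
force: [-0.6, 0.5, -0.5]
opening: 0.401
gripper_force: 0.0
```

```bash
python3 - <<'E'
from rig import r
from h import *
img,c,o=grab(r,"wrist");save("w2",img,c)
print(o["tcp_pos"],o["orientation"].round(3),o["opening"],o["force"])
u=np.array([.68,-.735,0])
print(proj(c,[[.5176,.0562,.1095],[.5565,.0121,.117],[.517,.0547,.123],np.r_[.517,.0547,.123]-.097*u]).round(1))
print(at_z(c,(320,200),.123))
E
```

```text
[0.51636253 0.05719288 0.21456697] [[-0.684  0.73  -0.   ]
 [ 0.73   0.684  0.001]
 [ 0.001  0.    -1.   ]] 0.40062026410854856 [-0.63974264  0.53261106 -0.465607  ]
[[314.1 197.8]
 [312.4 254.5]
 [312.5 201.8]
 [312.9  94.4]]
[0.52103641 0.06095018 0.123     ]
```

View pics/w2.png

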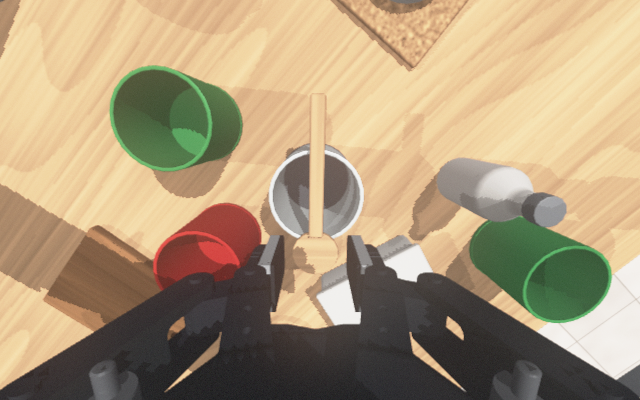

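The grey tin's rim is centred at (316,195). The spoon handle runs down (317,95)-(317,235), midway between the pads at 283 and 349, and the head is near (316,255). The grasp lines up.

Emit:
drive_tool --moves '[{"wx": 0,"wy": 0,"wz": 0,"dx": 0.002,"dy": -0.002,"dz": -0.04,"grip": 0.034},{"wx": 0,"wy": 0,"wz": 0,"dx": 0,"dy": 0,"dz": -0.04,"grip": 0.034},{"wx": 0,"wy": 0,"wz": 0,"dx": 0,"dy": 0,"dz": -0.025,"grip": 0.034},{"wx": 0,"wy": 0,"wz": 0,"dx": 0,"dy": 0,"dz": -0.012,"grip": 0.034},{"wx": 0,"wy": 0,"wz": 0,"dx": 0,"dy": 0,"dz": 0,"grip": 0.034},{"wx": 0,"wy": 0,"wz": 0,"dx": 0,"dy": 0,"dz": 0,"grip": 0.01},{"wx": 0,"wy": 0,"wz": 0,"dx": 0,"dy": 0,"dz": 0,"grip": 0.01},{"wx": 0,"wy": 0,"wz": 0,"dx": 0,"dy": 0,"dz": 0,"grip": 0.01},{"wx": 0,"wy": 0,"wz": 0,"dx": 0,"dy": 0,"dz": 0,"grip": 0.01}]' --grip_force 30

```text
time_s: 3.22
tcp_pos: [0.5189, 0.0548, 0.0978]
orientation: [[-0.684, 0.73, 0.001], [0.73, 0.684, -0.0], [-0.0, 0.0, -1.0]]
force: [0.1, -0.1, -0.6]
opening: 0.118
gripper_force: 0.0
```

```bash
python3 - <<'E'
from rig import r
from h import *
img,c,o=grab(r,"wrist");save("w3",img,c)
img2,c2,_=grab(r,"scene");save("s3",img2,c2)
print(o["tcp_pos"],o["opening"],o["force"],o["gripper_force"])
cv2.imwrite("pics/m3.png",np.vstack([cv2.resize(img[60:360,120:520],(800,600))[:, :][:350],cv2.resize(img2[100:200,260:580],(800,250))]))
E
```

```text
[0.51889917 0.05476673 0.09777907] 0.1182081428842507 [ 0.07578148 -0.05970338 -0.5511624 ] 0.0
```

View pics/m3.png

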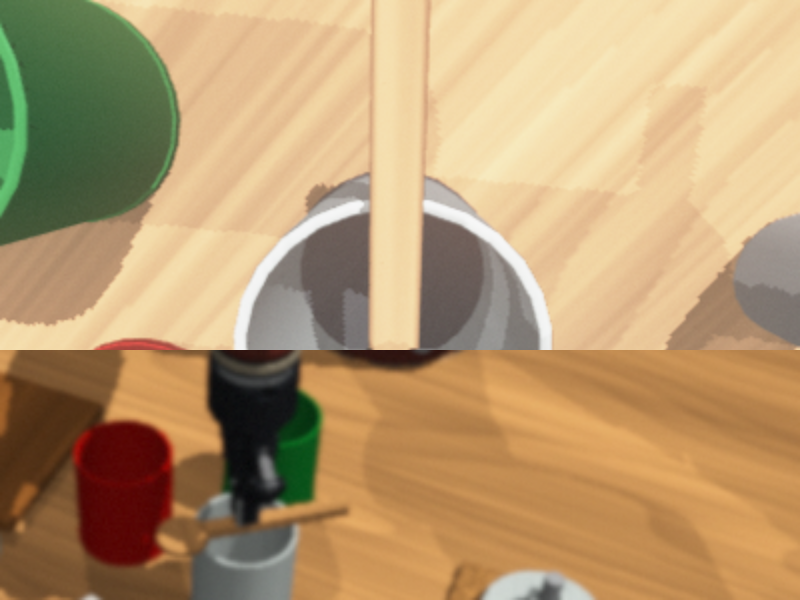

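Emit:
drive_tool --moves '[{"wx": 0,"wy": 0,"wz": 0,"dx": 0,"dy": 0,"dz": 0,"grip": 0.0},{"wx": 0,"wy": 0,"wz": 0,"dx": 0,"dy": 0,"dz": 0,"grip": 0.0},{"wx": 0,"wy": 0,"wz": 0,"dx": 0,"dy": 0,"dz": 0,"grip": 0.0}]' --grip_force 30

```text
time_s: 3.7
tcp_pos: [0.5186, 0.0548, 0.0973]
orientation: [[-0.684, 0.73, -0.0], [0.73, 0.684, -0.0], [0.0, -0.0, -1.0]]
force: [0.1, 0.7, -0.2]
opening: -0.001
gripper_force: 0.0
```

```bash
python3 - <<'E'
from rig import r
from h import *
img,c,o=grab(r,"wrist");save("w4",img,c);b=img[180:400,200:440]
img2,c2,_=grab(r,"scene");save("s4",img2,c2)
img3,c3,_=grab(r,"top");save("t4",img3,c3)
u=np.array([.68,-.735,0])
print(o["tcp_pos"],proj(c2,o["tcp_pos"]),proj(c,[o["tcp_pos"],np.r_[.517,.0547,.123],np.r_[.517,.0547,.123]-.097*u]))
z=lambda i,s:cv2.resize(i,s,interpolation=cv2.INTER_CUBIC)
cv2.imwrite("pics/m4.png",np.hstack([z(img[100:400,200:440],(480,600)),np.vstack([z(img2[140:210,320:395],(320,300)),z(img3[180:255,250:330],(320,300))])]))
E
```

```text
[0.51858489 0.05482546 0.09732461] [[356.79991526 175.38678538]] [[313.05457284 234.33506534]
 [310.46259974 249.51524987]
 [310.92422932  58.05369054]]
```

View pics/m4.png

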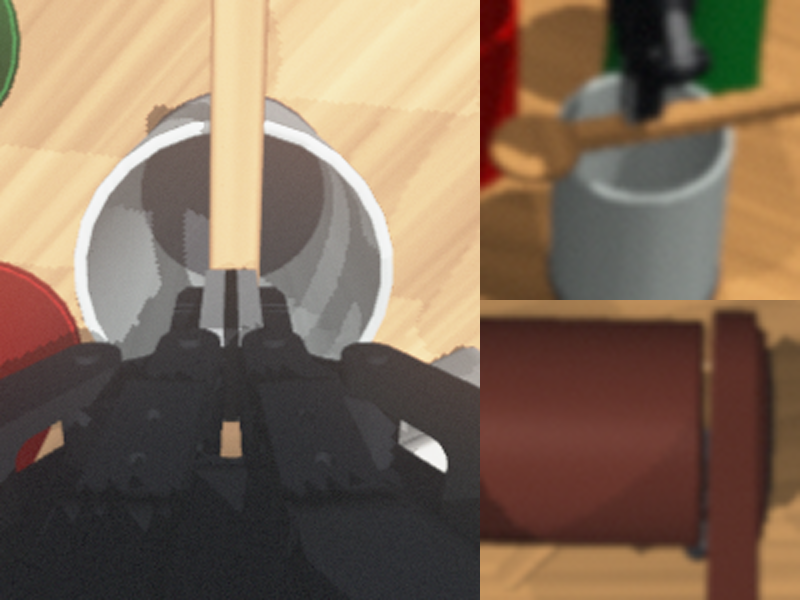

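The wrist view shows the fully closed pads covering the handle at crop (232,270), so they shut above it rather than around it. I'll check the true fingertip height from the scene camera, with the fingers raised and clear.

Emit:
drive_tool --moves '[{"wx": 0,"wy": 0,"wz": 0,"dx": 0,"dy": 0,"dz": 0,"grip": 0.034},{"wx": 0,"wy": 0,"wz": 0,"dx": 0,"dy": 0,"dz": 0,"grip": 0.034},{"wx": 0,"wy": 0,"wz": 0,"dx": 0,"dy": 0,"dz": 0,"grip": 0.034},{"wx": 0,"wy": 0,"wz": 0,"dx": 0,"dy": 0,"dz": 0.03,"grip": 0.034},{"wx": 0,"wy": 0,"wz": 0,"dx": 0,"dy": 0,"dz": 0.03,"grip": 0.0},{"wx": 0,"wy": 0,"wz": 0,"dx": 0,"dy": 0,"dz": 0,"grip": 0.0},{"wx": 0,"wy": 0,"wz": 0,"dx": 0,"dy": 0,"dz": 0,"grip": 0.0},{"wx": 0,"wy": 0,"wz": 0,"dx": 0,"dy": 0,"dz": 0,"grip": 0.0}]'

```text
time_s: 4.85
tcp_pos: [0.5173, 0.0549, 0.1557]
orientation: [[-0.684, 0.73, -0.003], [0.73, 0.684, 0.0], [0.002, -0.002, -1.0]]
force: [0.1, -0.4, -0.4]
opening: -0.003
gripper_force: 0.0
```

```bash
python3 - <<'E'
from rig import r
from h import *
z=lambda i,s:cv2.resize(i,s,interpolation=cv2.INTER_CUBIC)
img,c,o=grab(r,"scene");save("s5",img,c)
w,cw,ow=grab(r,"wrist");save("w5",w,cw)
x,y,zz=o["tcp_pos"];print(o["tcp_pos"],o["opening"])
for q in(0,.01,.02,.03,.04,.05):print(q,proj(c,[x,y,zz+q]).round(1),proj(cw,[x,y,zz+q]).round(1))
print(proj(cw,[[.5176,.0562,.11]]))
cv2.imwrite("pics/m5.png",np.hstack([z(img[110:200,320:400],(400,450)),z(w[120:345,220:420],(400,450))]))
E
```

```text
[0.51731538 0.05485998 0.15565604] -0.0028939465041460315
0 [[358.2 156.6]] [[313.  234.2]]
0.01 [[358.5 153.3]] [[312.8 240.2]]
0.02 [[358.7 149.9]] [[312.6 246.8]]
0.03 [[358.9 146.5]] [[312.4 254.3]]
0.04 [[359.1 143.1]] [[312.2 262.8]]
0.05 [[359.3 139.6]] [[311.9 272.5]]
[[314.97199979 212.64225229]]
```

View pics/m5.png

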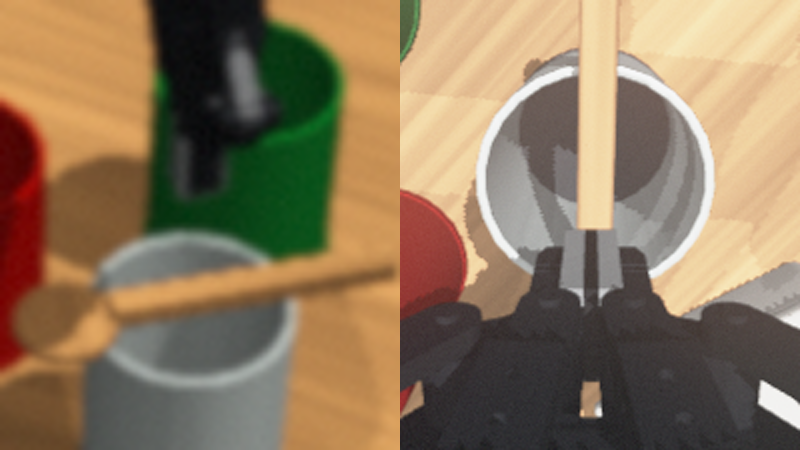

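Panel left shows the closed fingertip ending at scene pixel (359,149), but the reported TCP projects to row 157. So the fingertips sit about 20-28 mm above the reported TCP. The fingers were above the handle, so I'll go deeper with the force watched.

Emit:
drive_tool --moves '[{"wx": 0,"wy": 0,"wz": 0,"dx": 0.001,"dy": 0,"dz": 0,"grip": 0.034},{"wx": 0,"wy": 0,"wz": 0,"dx": 0,"dy": 0,"dz": 0,"grip": 0.034},{"wx": 0,"wy": 0,"wz": 0,"dx": 0,"dy": 0,"dz": 0,"grip": 0.034},{"wx": 0,"wy": 0,"wz": 0,"dx": 0,"dy": 0,"dz": -0.03,"grip": 0.034},{"wx": 0,"wy": 0,"wz": 0,"dx": 0,"dy": 0,"dz": -0.02,"grip": 0.034},{"wx": 0,"wy": 0,"wz": 0,"dx": 0,"dy": 0,"dz": -0.012,"grip": 0.034},{"wx": 0,"wy": 0,"wz": 0,"dx": 0,"dy": 0,"dz": -0.01,"grip": 0.034},{"wx": 0,"wy": 0,"wz": 0,"dx": 0,"dy": 0,"dz": -0.008,"grip": 0.034},{"wx": 0,"wy": 0,"wz": 0,"dx": 0,"dy": 0,"dz": 0,"grip": 0.034}]'

```text
time_s: 6.08
tcp_pos: [0.5193, 0.0548, 0.077]
orientation: [[-0.684, 0.73, -0.001], [0.73, 0.684, 0.0], [0.001, -0.001, -1.0]]
force: [-0.4, -0.0, 1.1]
opening: 0.394
gripper_force: 0.0
```

Emit:
drive_tool --moves '[{"wx": 0,"wy": 0,"wz": 0,"dx": 0,"dy": 0,"dz": 0,"grip": 0.008},{"wx": 0,"wy": 0,"wz": 0,"dx": 0,"dy": 0,"dz": 0,"grip": 0.008},{"wx": 0,"wy": 0,"wz": 0,"dx": 0,"dy": 0,"dz": 0,"grip": 0.008},{"wx": 0,"wy": 0,"wz": 0,"dx": 0,"dy": 0,"dz": 0,"grip": 0.008}]' --grip_force 30

```text
time_s: 6.58
tcp_pos: [0.5203, 0.0548, 0.0781]
orientation: [[-0.684, 0.73, 0.001], [0.73, 0.684, -0.0], [-0.001, 0.001, -1.0]]
force: [-0.6, -0.1, 2.5]
opening: 0.152
gripper_force: 31.4
```

Gripped: opening 13 mm at 31 N. Lifting.

Emit:
drive_tool --moves '[{"wx": 0,"wy": 0,"wz": 0,"dx": 0,"dy": 0,"dz": 0.01,"grip": 0.005},{"wx": 0,"wy": 0,"wz": 0,"dx": 0,"dy": 0,"dz": 0.02,"grip": 0.005},{"wx": 0,"wy": 0,"wz": 0,"dx": 0,"dy": 0,"dz": 0.03,"grip": 0.005},{"wx": 0,"wy": 0,"wz": 0,"dx": 0,"dy": 0,"dz": 0.03,"grip": 0.005},{"wx": 0,"wy": 0,"wz": 0,"dx": 0,"dy": 0,"dz": 0.02,"grip": 0.005},{"wx": 0,"wy": 0,"wz": 0,"dx": 0,"dy": 0,"dz": 0,"grip": 0.005}]' --grip_force 40

```text
time_s: 7.32
tcp_pos: [0.5211, 0.0548, 0.1898]
orientation: [[-0.684, 0.73, 0.005], [0.73, 0.684, -0.0], [-0.003, 0.003, -1.0]]
force: [-0.7, -0.1, -0.8]
opening: 0.152
gripper_force: 40.9
```

```bash
python3 - <<'E'
from rig import r
from h import *
for n in("scene","wrist"):
    img,c,o=grab(r,n);save(n[0]+"6",img,c)
print(o["tcp_pos"],o["opening"],o["gripper_force"],o["force"])
s=cv2.imread("pics/s6.png");w=cv2.imread("pics/w6.png")
cv2.imwrite("pics/m6.png",np.hstack([cv2.resize(s[80:230,280:430],(400,400)),cv2.resize(w[50:400,145:495],(400,400))]))
E
```

```text
[0.51995988 0.05483512 0.18805238] 0.1559069900361116 40.89685320854187 [-0.50675896 -0.18054174 -1.39583144]
```

View pics/m6.png

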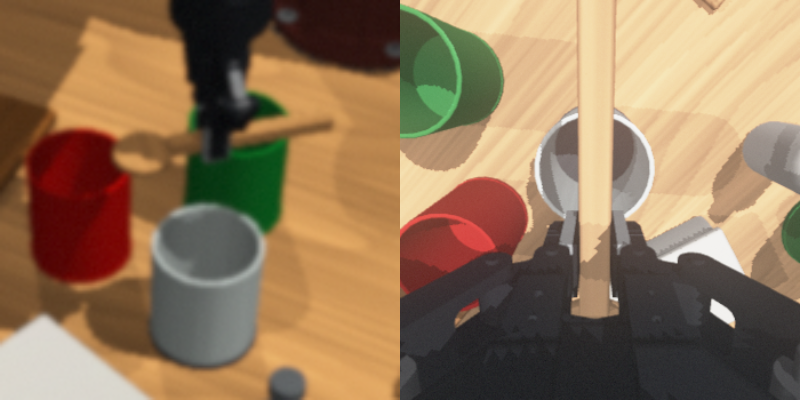

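```bash
python3 - <<'E'
from h import *
from scipy.optimize import brentq
def zz(c,x,y,row): return brentq(lambda z:proj(c,[x,y,z])[0,1]-row,0,.4)
s=load("s6")
for k in(.006,.011,.016):print(k,zz(s,.5195+.73*k,.0548+.684*k,139.25)-.188, zz(load("s5"),.5173+.73*(k-.006),.0549+.684*(k-.006),149.4)-.1557)
for n in("s5","s6"):
    g=cv2.imread(f"pics/{n}.png");print(n);print(g[132:156,352:368].max(2)[:, ::1])
E
```

```text
0.006 0.02543685650162758 0.021457679073360464
0.011 0.029769719644617082 0.025966463729558603
0.016 0.03410258278760664 0.030475248385756742
s5
[[49 42 31 24 18 12 17 12 17 18 22 25 31 39 47 68]
 [49 45 39 29 19 15 15 13 12 14 16 21 30 37 42 54]
 [51 46 42 30 18 16 15 15 13 12 15 17 21 29 32 37]
 [49 47 40 26 17 14 12 11 12 14 11 13 19 19 21 24]
 [50 47 41 33 22 19 16 15  9 15 10 10 15 14 19 22]
 [49 48 46 41 38 30 17 15 13 14 10 15 12 11 12 16]
 [49 50 47 50 50 42 28 13 14 14  8 13 15 16 20 19]
 [48 50 47 54 59 47 28 18 13 16 14 15 24 29 34 37]
 [48 48 47 54 59 49 32 16 13 17 13 20 29 43 50 52]
 [51 49 49 55 59 49 29 17 18 17 16 25 38 50 59 59]
 [48 49 49 55 58 49 30 17 15 17 20 28 42 54 59 61]
 [49 50 49 55 61 47 28 18 18 19 22 28 44 57 61 61]
 [50 51 51 54 60 45 29 18 15 19 21 32 47 59 61 62]
 [48 48 50 54 59 48 27 19 15 21 19 30 48 60 62 63]
 [48 50 49 59 59 45 28 18 18 19 22 32 48 58 60 62]
 [49 52 53 59 60 45 31 24 24 26 29 40 54 61 61 64]
 [50 51 53 60 59 50 40 32 38 44 45 50 56 59 60 61]
 [49 52 54 58 59 55 48 50 52 54 56 57 58 59 63 62]
 [50 51 53 56 57 55 55 56 57 58 55 57
[... 1181 characters left out ...]
  56  56  56  56  58  59  62]
 [ 47  50  50  53  54  55  54  57  55  55  56  56  60  59  61  61]
 [ 49  50  50  52  52  55  56  55  54  54  58  56  57  58  61  62]
 [ 49  51  52  53  51  55  55  54  55  57  56  58  58  61  60  62]
 [ 50  51  50  52  54  53  54  54  57  57  57  56  58  57  59  62]
 [ 48  47  49  53  54  53  54  54  56  55  56  55  57  59  62  63]
 [ 49  50  53  54  52  55  55  55  55  58  57  57  58  58  61  61]
 [ 50  52  52  54  53  55  54  55  57  56  56  56  57  59  62  62]
 [ 50  50  51  53  53  56  55  55  56  56  56  58  58  61  60  63]
 [ 50  52  54  57  58  56  57  59  58  56  56  58  59  59  62  63]
 [ 60  66  67  72  71  71  69  69  70  66  63  62  61  63  64  63]]
```

One picture is left, so I'll rely on numbers from here. With the tips about 27 mm above the reported TCP, they reach roughly 5 mm below the spoon. I'll set it back and regrip 5 mm higher so it can be laid on the board without a drop.

Emit:
drive_tool --moves '[{"wx": 0,"wy": 0,"wz": 0,"dx": 0,"dy": 0,"dz": -0.04,"grip": 0.005},{"wx": 0,"wy": 0,"wz": 0,"dx": 0,"dy": 0,"dz": -0.04,"grip": 0.005},{"wx": 0,"wy": 0,"wz": 0,"dx": 0,"dy": 0,"dz": -0.02,"grip": 0.005},{"wx": 0,"wy": 0,"wz": 0,"dx": 0,"dy": 0,"dz": -0.006,"grip": 0.005},{"wx": 0,"wy": 0,"wz": 0,"dx": 0,"dy": 0,"dz": -0.004,"grip": 0.005},{"wx": 0,"wy": 0,"wz": 0,"dx": 0,"dy": 0,"dz": 0,"grip": 0.005},{"wx": 0,"wy": 0,"wz": 0,"dx": 0,"dy": 0,"dz": 0,"grip": 0.024},{"wx": 0,"wy": 0,"wz": 0,"dx": 0,"dy": 0,"dz": 0,"grip": 0.024},{"wx": 0,"wy": 0,"wz": 0,"dx": 0,"dy": 0,"dz": 0.005,"grip": 0.024},{"wx": 0,"wy": 0,"wz": 0,"dx": 0,"dy": 0,"dz": 0,"grip": 0.024}]' --grip_force 30

```text
time_s: 8.68
tcp_pos: [0.5203, 0.0548, 0.0831]
orientation: [[-0.684, 0.73, 0.001], [0.73, 0.684, -0.0], [-0.001, 0.001, -1.0]]
force: [0.0, 0.1, 0.6]
opening: 0.278
gripper_force: 0.0
```

Emit:
drive_tool --moves '[{"wx": 0,"wy": 0,"wz": 0,"dx": 0,"dy": 0,"dz": 0,"grip": 0.005},{"wx": 0,"wy": 0,"wz": 0,"dx": 0,"dy": 0,"dz": 0,"grip": 0.005},{"wx": 0,"wy": 0,"wz": 0,"dx": 0,"dy": 0,"dz": 0,"grip": 0.005}]' --grip_force 40

```text
time_s: 9.05
tcp_pos: [0.5201, 0.0548, 0.0829]
orientation: [[-0.684, 0.73, 0.001], [0.73, 0.684, -0.0], [-0.001, 0.001, -1.0]]
force: [-0.0, -0.0, 3.6]
opening: 0.147
gripper_force: 42.2
```

Emit:
drive_tool --moves '[{"wx": 0,"wy": 0,"wz": 0,"dx": 0,"dy": 0,"dz": 0.015,"grip": 0.005},{"wx": 0,"wy": 0,"wz": 0,"dx": 0,"dy": 0,"dz": 0.03,"grip": 0.005},{"wx": 0,"wy": 0,"wz": 0,"dx": 0,"dy": 0,"dz": 0.035,"grip": 0.005},{"wx": 0,"wy": 0,"wz": 0,"dx": 0,"dy": 0,"dz": 0.03,"grip": 0.005}]'

```text
time_s: 9.55
tcp_pos: [0.5196, 0.0549, 0.1941]
orientation: [[-0.684, 0.73, 0.0], [0.73, 0.684, -0.0], [-0.0, 0.0, -1.0]]
force: [0.1, -0.0, -0.5]
opening: 0.147
gripper_force: 41.8
```

Emit:
drive_tool --moves '[{"wx": 0,"wy": 0,"wz": 3,"dx": -0.004,"dy": -0.02,"dz": 0,"grip": 0.005},{"wx": 0,"wy": 0,"wz": 6,"dx": -0.008,"dy": -0.038,"dz": 0,"grip": 0.005},{"wx": 0,"wy": 0,"wz": 6,"dx": -0.008,"dy": -0.038,"dz": 0,"grip": 0.005},{"wx": 0,"wy": 0,"wz": 6,"dx": -0.008,"dy": -0.038,"dz": 0,"grip": 0.005},{"wx": 0,"wy": 0,"wz": 6,"dx": -0.008,"dy": -0.038,"dz": 0,"grip": 0.005},{"wx": 0,"wy": 0,"wz": 6,"dx": -0.008,"dy": -0.038,"dz": 0,"grip": 0.005},{"wx": 0,"wy": 0,"wz": 6,"dx": -0.008,"dy": -0.038,"dz": 0,"grip": 0.005},{"wx": 0,"wy": 0,"wz": 6,"dx": -0.008,"dy": -0.038,"dz": 0,"grip": 0.005},{"wx": 0,"wy": 0,"wz": 5,"dx": -0.008,"dy": -0.041,"dz": 0,"grip": 0.005},{"wx": 0,"wy": 0,"wz": 0,"dx": 0,"dy": 0,"dz": 0,"grip": 0.005}]'

```text
time_s: 10.8
tcp_pos: [0.4509, -0.2745, 0.1929]
orientation: [[-0.999, -0.051, 0.0], [-0.051, 0.999, -0.001], [0.0, -0.001, -1.0]]
force: [0.3, 1.6, -0.5]
opening: 0.152
gripper_force: 41.7
```

Emit:
drive_tool --moves '[{"wx": 0,"wy": 0,"wz": 0,"dx": 0,"dy": 0,"dz": -0.03,"grip": 0.005},{"wx": 0,"wy": 0,"wz": 0,"dx": 0,"dy": 0,"dz": -0.045,"grip": 0.005},{"wx": 0,"wy": 0,"wz": 0,"dx": 0,"dy": 0,"dz": -0.045,"grip": 0.005},{"wx": 0,"wy": 0,"wz": 0,"dx": 0,"dy": 0,"dz": -0.035,"grip": 0.005},{"wx": 0,"wy": 0,"wz": 0,"dx": 0,"dy": 0,"dz": -0.02,"grip": 0.005},{"wx": 0,"wy": 0,"wz": 0,"dx": 0,"dy": 0,"dz": -0.01,"grip": 0.005},{"wx": 0,"wy": 0,"wz": 0,"dx": 0,"dy": 0,"dz": -0.008,"grip": 0.005},{"wx": 0,"wy": 0,"wz": 0,"dx": 0,"dy": 0,"dz": -0.004,"grip": 0.005},{"wx": 0,"wy": 0,"wz": 0,"dx": 0,"dy": 0,"dz": 0,"grip": 0.005}]'

```text
time_s: 11.92
tcp_pos: [0.452, -0.2724, -0.0042]
orientation: [[-0.998, -0.055, 0.001], [-0.055, 0.998, -0.0], [-0.001, -0.0, -1.0]]
force: [-0.5, 0.1, -0.4]
opening: 0.152
gripper_force: 41.7
```

Emit:
drive_tool --moves '[{"wx": 0,"wy": 0,"wz": 0,"dx": 0,"dy": 0,"dz": -0.002,"grip": 0.005},{"wx": 0,"wy": 0,"wz": 0,"dx": 0,"dy": 0,"dz": -0.002,"grip": 0.005},{"wx": 0,"wy": 0,"wz": 0,"dx": 0,"dy": 0,"dz": 0,"grip": 0.005}]'

```text
time_s: 12.3
tcp_pos: [0.4519, -0.2724, -0.0084]
orientation: [[-0.998, -0.055, 0.001], [-0.055, 0.998, -0.0], [-0.001, -0.0, -1.0]]
force: [0.0, -1.0, 0.1]
opening: 0.15
gripper_force: 42.1
```

Emit:
drive_tool --moves '[{"wx": 0,"wy": 0,"wz": 0,"dx": 0,"dy": 0,"dz": -0.001,"grip": 0.005},{"wx": 0,"wy": 0,"wz": 0,"dx": 0,"dy": 0,"dz": 0,"grip": 0.005}]'

```text
time_s: 12.55
tcp_pos: [0.4519, -0.2725, -0.0084]
orientation: [[-0.998, -0.055, -0.0], [-0.055, 0.998, -0.0], [0.0, -0.0, -1.0]]
force: [-2.3, 1.8, 7.1]
opening: 0.147
gripper_force: 46.0
```

Emit:
drive_tool --moves '[{"wx": 0,"wy": 0,"wz": 0,"dx": 0,"dy": 0,"dz": -0.001,"grip": 0.005},{"wx": 0,"wy": 0,"wz": 0,"dx": 0,"dy": 0,"dz": 0,"grip": 0.005}]'

```text
time_s: 12.8
tcp_pos: [0.4519, -0.2724, -0.0085]
orientation: [[-0.998, -0.055, -0.001], [-0.055, 0.998, 0.0], [0.001, 0.0, -1.0]]
force: [-4.5, 2.3, 14.3]
opening: 0.15
gripper_force: 49.7
```

Emit:
drive_tool --moves '[{"wx": 0,"wy": 0,"wz": 0,"dx": 0,"dy": 0,"dz": 0.001,"grip": 0.03},{"wx": 0,"wy": 0,"wz": 0,"dx": 0,"dy": 0,"dz": 0.001,"grip": 0.03},{"wx": 0,"wy": 0,"wz": 0,"dx": 0,"dy": 0,"dz": 0,"grip": 0.03},{"wx": 0,"wy": 0,"wz": 0,"dx": 0,"dy": 0,"dz": 0.02,"grip": 0.03},{"wx": 0,"wy": 0,"wz": 0,"dx": 0,"dy": 0,"dz": 0.05,"grip": 0.03},{"wx": 0,"wy": 0,"wz": 0,"dx": 0,"dy": 0,"dz": 0.05,"grip": 0.04},{"wx": 0,"wy": 0,"wz": 0,"dx": 0,"dy": 0.02,"dz": 0.05,"grip": 0.04},{"wx": 0,"wy": 0,"wz": 0,"dx": -0.004,"dy": 0.05,"dz": 0.03,"grip": 0.04}]'

```text
time_s: 13.8
tcp_pos: [0.4493, -0.2036, 0.1948]
orientation: [[-0.999, -0.052, 0.005], [-0.052, 0.999, -0.003], [-0.004, -0.003, -1.0]]
force: [0.8, -0.4, 0.5]
opening: 0.471
gripper_force: 0.0
```

Emit:
drive_tool --moves '[{"wx": 0,"wy": 0,"wz": 0,"dx": -0.004,"dy": 0.055,"dz": 0,"grip": 0.04},{"wx": 0,"wy": 0,"wz": 0,"dx": -0.004,"dy": 0.055,"dz": 0,"grip": 0.04},{"wx": 0,"wy": 0,"wz": 0,"dx": -0.004,"dy": 0.055,"dz": 0,"grip": 0.04},{"wx": 0,"wy": 0,"wz": 0,"dx": -0.004,"dy": 0.055,"dz": 0,"grip": 0.04},{"wx": 0,"wy": 0,"wz": 0,"dx": -0.004,"dy": 0.055,"dz": 0,"grip": 0.04},{"wx": 0,"wy": 0,"wz": 0,"dx": -0.004,"dy": 0.055,"dz": 0,"grip": 0.04},{"wx": 0,"wy": 0,"wz": 0,"dx": -0.004,"dy": 0.055,"dz": 0,"grip": 0.04},{"wx": 0,"wy": 0,"wz": 0,"dx": -0.004,"dy": 0.055,"dz": -0.02,"grip": 0.04},{"wx": 0,"wy": 0,"wz": 0,"dx": -0.001,"dy": 0.055,"dz": -0.02,"grip": 0.04},{"wx": 0,"wy": 0,"wz": 0,"dx": 0,"dy": 0.025,"dz": -0.02,"grip": 0.04}]'

```text
time_s: 15.05
tcp_pos: [0.414, 0.3205, 0.1305]
orientation: [[-0.998, -0.058, 0.0], [-0.058, 0.998, 0.0], [-0.0, 0.0, -1.0]]
force: [-0.2, 0.8, -0.1]
opening: 0.466
gripper_force: 0.0
```

```bash
python3 - <<'E'
from rig import r
from h import *
img,c,o=grab(r,"wrist");save("w7",img,c)
print(o["tcp_pos"],o["orientation"].round(3),o["opening"],o["force"])
i2,c2,_=grab(r,"top");save("t7",i2,c2);i3,c3,_=grab(r,"scene");save("s7",i3,c3)
print(proj(c,[[.4149,.3173,.082],[.4142,.3182,.03]]).round(1))
z=lambda i,s:cv2.resize(i,s,interpolation=cv2.INTER_CUBIC)
cv2.imwrite("pics/m7.png",np.hstack([img[60:400,160:480],np.vstack([z(i2[200:300,380:480],(340,170)),z(i3[105:175,205:345],(340,170))])]))
E
```

```text
[0.41401304 0.32046218 0.13054786] [[-0.998 -0.058  0.   ]
 [-0.058  0.998  0.   ]
 [-0.     0.    -1.   ]] 0.4663865195554382 [-0.18269606  0.7914974  -0.08367246]
[[308.6 211.5]
 [310.7 195.8]]
```

```bash
python3 - <<'E'
from h import *
img=cv2.imread("pics/w7.png");c=load("w7")
hsv=cv2.cvtColor(img,cv2.COLOR_BGR2HSV)
print(hsv[100:240:10,308].tolist())
m=((hsv[...,1]<45)&(hsv[...,2]>90)).astype(np.uint8);m[240:]=0
n,l,st,ce=cv2.connectedComponentsWithStats(m)
for k in range(1,n):
    if st[k,4]>300:print(st[k].tolist(),ce[k].round(1))
t0=cv2.imread("pics/top1.png").astype(int);t7=cv2.imread("pics/t7.png").astype(int);ct=load("t7")
d=(t7-t0).sum(2)
mm=np.zeros(d.shape,np.uint8);mm[200:300,385:470]=(d[200:300,385:470]>40)
n,l,st,ce=cv2.connectedComponentsWithStats(mm)
for k in range(1,n):
    if st[k,4]>30:
        ys,xs=np.where(l==k);print("spoon",st[k].tolist(),ce[k].round(1));
        P=np.array([at_z(ct,(x,y),.029)[:2] for x,y in zip(xs,ys)]);print(P.min(0),P.max(0),P.mean(0))
E
```

```text
[[17, 92, 230], [15, 93, 225], [16, 91, 225], [15, 93, 221], [70, 3, 227], [70, 3, 231], [80, 3, 229], [80, 3, 225], [60, 5, 141], [75, 5, 224], [150, 2, 124], [110, 4, 204], [70, 4, 216], [80, 3, 225]]
[256, 137, 115, 103, 9707] [313. 191.]
[34, 228, 70, 12, 563] [ 70.2 234.7]
spoon [415, 213, 20, 75, 665] [426.8 241.8]
[ 0.35585611 -0.29002591] [ 0.53262966 -0.24332257] [ 0.46346658 -0.27029015]
```

The spoon lies at x 0.356–0.533, y -0.290…-0.243, which is inside the board's edges. Next is the knob.

Emit:
drive_tool --moves '[{"wx": 0,"wy": 0,"wz": 0,"dx": 0,"dy": -0.001,"dz": -0.03,"grip": 0.04},{"wx": 0,"wy": 0,"wz": 0,"dx": 0,"dy": 0,"dz": -0.03,"grip": 0.04},{"wx": 0,"wy": 0,"wz": 0,"dx": 0,"dy": 0,"dz": -0.02,"grip": 0.04},{"wx": 0,"wy": 0,"wz": 0,"dx": 0,"dy": 0,"dz": -0.01,"grip": 0.04},{"wx": 0,"wy": 0,"wz": 0,"dx": 0,"dy": 0,"dz": -0.008,"grip": 0.04},{"wx": 0,"wy": 0,"wz": 0,"dx": 0,"dy": 0,"dz": 0,"grip": 0.04},{"wx": 0,"wy": 0,"wz": 0,"dx": 0,"dy": 0,"dz": 0,"grip": 0.022},{"wx": 0,"wy": 0,"wz": 0,"dx": 0,"dy": 0,"dz": 0,"grip": 0.022}]' --grip_force 30

```text
time_s: 16.2
tcp_pos: [0.4152, 0.3172, 0.0341]
orientation: [[-0.998, -0.055, 0.001], [-0.055, 0.998, 0.001], [-0.001, 0.001, -1.0]]
force: [-0.1, -0.5, -0.0]
opening: 0.253
gripper_force: 0.0
```

```bash
python3 - <<'E'
from rig import r
o=r.get_obs();print(o["tcp_pos"],o["force"],o["opening"],o["gripper_force"])
E
```

```text
[0.41518737 0.31721625 0.03413551] [-0.08605738 -0.47091289 -0.02179568] 0.2528644595630634 0.0
```

Emit:
drive_tool --moves '[{"wx": 0,"wy": 0,"wz": 0,"dx": 0,"dy": 0,"dz": 0,"grip": 0.008},{"wx": 0,"wy": 0,"wz": 0,"dx": 0,"dy": 0,"dz": 0,"grip": 0.008},{"wx": 0,"wy": 0,"wz": 0,"dx": 0,"dy": 0,"dz": 0,"grip": 0.008}]' --grip_force 60

```text
time_s: 16.58
tcp_pos: [0.4153, 0.3177, 0.0342]
orientation: [[-0.998, -0.055, 0.001], [-0.055, 0.998, 0.001], [-0.001, 0.001, -1.0]]
force: [0.1, 2.5, 3.2]
opening: 0.184
gripper_force: 58.5
```

Emit:
drive_tool --moves '[{"wx": 0,"wy": 0,"wz": 0,"dx": 0,"dy": 0,"dz": 0.003,"grip": 0.005},{"wx": 0,"wy": 0,"wz": 0,"dx": 0,"dy": 0,"dz": 0.005,"grip": 0.005},{"wx": 0,"wy": 0,"wz": 0,"dx": 0,"dy": 0,"dz": 0.007,"grip": 0.005},{"wx": 0,"wy": 0,"wz": 0,"dx": 0,"dy": 0,"dz": 0.01,"grip": 0.005},{"wx": 0,"wy": 0,"wz": 0,"dx": 0,"dy": 0,"dz": 0.01,"grip": 0.005},{"wx": 0,"wy": 0,"wz": 0,"dx": 0,"dy": 0,"dz": 0,"grip": 0.005},{"wx": 0,"wy": 0,"wz": 0,"dx": 0,"dy": 0,"dz": 0,"grip": 0.005}]' --grip_force 70

```text
time_s: 17.45
tcp_pos: [0.4146, 0.3168, 0.0685]
orientation: [[-0.998, -0.055, 0.0], [-0.055, 0.998, -0.0], [-0.0, -0.0, -1.0]]
force: [0.5, 0.4, -3.8]
opening: 0.185
gripper_force: 68.4
```

```bash
python3 - <<'E'
from rig import r
from h import *
o=r.get_obs();print(o["tcp_pos"],o["force"],o["opening"],o["gripper_force"],o["wrist_torque"])
for n in("top","scene"):
    i,c,_=grab(r,n);save(n[0]+"8",i,c)
    d=cv2.absdiff(i,cv2.imread(f"pics/{n}1.png"))
x,y,zz=o["tcp_pos"]
t,s=load("t8"),load("s8")
for n,c in(("t",t),("s",s)):
    img=cv2.imread(f"pics/{n}8.png");hsv=cv2.cvtColor(img,cv2.COLOR_BGR2HSV)
    p=proj(c,[x,y,.065])[0].astype(int)
    m=((hsv[...,1]<60)&(hsv[...,2]>70)).astype(np.uint8)
    k,l,st,ce=cv2.connectedComponentsWithStats(m)
    for j in range(1,k):
        if st[j,4]>150 and abs(ce[j]-p).max()<45:print(n,p,st[j].tolist(),ce[j].round(1))
E
```

```text
[0.41456882 0.31680467 0.06849164] [ 0.46597364  0.39640567 -3.75484297] 0.18452864979961336 68.40256690979004 [-0.0193494   0.02039928  0.04059147]
t [175 267] [153, 243, 50, 50, 1538] [180.3 265.8]
s [479 196] [454, 178, 51, 42, 1591] [478.5 199.3]
```

```bash
python3 - <<'E'
from h import *
t,s=load("t8"),load("s8")
print(at_z(t,(177.5,267.5),.0645)); print(tri([t,s],[(177.5,267.5),(479,196.5)]))
E
```

```text
[0.41386735 0.31273797 0.0645    ]
(array([0.41288502, 0.31540032, 0.06086075]), [np.float64(1.4213280735782552), np.float64(1.421328073578346)])
```

Emit:
drive_tool --moves '[{"wx": 0,"wy": 0,"wz": 0,"dx": 0,"dy": 0,"dz": 0.02,"grip": 0.005},{"wx": 0,"wy": 0,"wz": 0,"dx": 0,"dy": 0,"dz": 0.03,"grip": 0.005},{"wx": 0,"wy": 0,"wz": 0,"dx": 0.003,"dy": -0.01,"dz": 0.03,"grip": 0.005},{"wx": 0,"wy": 0,"wz": 0,"dx": 0.01,"dy": -0.025,"dz": 0.02,"grip": 0.005},{"wx": 0,"wy": 0,"wz": 0,"dx": 0.015,"dy": -0.04,"dz": 0,"grip": 0.005},{"wx": 0,"wy": 0,"wz": 0,"dx": 0.02,"dy": -0.05,"dz": 0,"grip": 0.005},{"wx": 0,"wy": 0,"wz": 0,"dx": 0.02,"dy": -0.05,"dz": 0,"grip": 0.005},{"wx": 0,"wy": 0,"wz": 0,"dx": 0.015,"dy": -0.04,"dz": 0,"grip": 0.005},{"wx": 0,"wy": 0,"wz": 0,"dx": 0.012,"dy": -0.03,"dz": 0,"grip": 0.005},{"wx": 0,"wy": 0,"wz": 0,"dx": 0.008,"dy": -0.016,"dz": 0,"grip": 0.005}]'

```text
time_s: 18.8
tcp_pos: [0.5177, 0.0544, 0.1679]
orientation: [[-0.999, -0.053, -0.001], [-0.053, 0.999, 0.0], [0.001, 0.0, -1.0]]
force: [-0.4, 0.3, -4.6]
opening: 0.183
gripper_force: 68.8
```

Emit:
drive_tool --moves '[{"wx": 0,"wy": 0,"wz": 0,"dx": 0,"dy": 0,"dz": -0.01,"grip": 0.005},{"wx": 0,"wy": 0,"wz": 0,"dx": 0,"dy": 0,"dz": -0.005,"grip": 0.005},{"wx": 0,"wy": 0,"wz": 0,"dx": 0,"dy": 0,"dz": 0,"grip": 0.005},{"wx": 0,"wy": 0,"wz": 0,"dx": 0,"dy": 0,"dz": 0,"grip": 0.005}]'

```text
time_s: 19.3
tcp_pos: [0.5174, 0.0567, 0.1533]
orientation: [[-0.998, -0.056, -0.0], [-0.056, 0.998, 0.0], [0.0, 0.0, -1.0]]
force: [-0.6, -0.2, -4.4]
opening: 0.184
gripper_force: 68.8
```

```bash
python3 - <<'E'
from rig import r
from h import *
o=r.get_obs();print(o["tcp_pos"],o["force"],o["opening"])
z=lambda i,s:cv2.resize(i,s,interpolation=cv2.INTER_CUBIC)
i,c,_=grab(r,"scene");save("s9",i,c);w,cw,_=grab(r,"wrist");save("w9",w,cw)
x,y,zz=o["tcp_pos"];zl=zz-.0342+.010
print("lid bottom",zl)
th=np.linspace(0,2*np.pi,200)
def circ(x,y,z,R):return np.c_[x+R*np.cos(th),y+R*np.sin(th),0*th+z]
def st(p):return p.min(0).round(1),p.max(0).round(1)
print("skirt pred",st(proj(c,circ(x,y,zl+.002,.057))),"plate",st(proj(c,circ(x,y,zl+.02,.057))))
print("tin base pred",st(proj(c,circ(.5176,.0562,0,.048))),"rim",st(proj(c,circ(.5176,.0562,.11,.048))))
b=z(i[120:230,310:410],(800,880));print(b.shape)
cv2.imwrite("pics/m9.png",np.hstack([z(i[130:220,315:405],(400,400)),z(w[0:400,120:520],(400,400))]))
E
```

```text
[0.51735932 0.05671266 0.15331666] [-0.60525785 -0.1831954  -4.40933077] 0.18380781353293832
lid bottom 0.12911666317401002
skirt pred (array([333. , 147.4]), array([384. , 183.4])) plate (array([333.1, 141.6]), array([384.7, 177.6]))
tin base pred (array([335.9, 188.7]), array([375.5, 218.6])) rim (array([336.6, 156.7]), array([379., 187.]))
(880, 800, 3)
```

```bash
python3 - <<'E'
from h import *
i=cv2.imread("pics/s9.png");h=cv2.cvtColor(i,cv2.COLOR_BGR2HSV)
m=(h[...,1]<75)&(h[...,2]>60)
for y in range(142,222,4):
    q=np.where(m[y,320:400])[0]+320
    print(y,(q.min(),q.max()) if len(q) else None,end=" ")
print();print(h[164,326:340].tolist());print(h[164,378:392].tolist());print(h[200,330:342].tolist())
E
```

```text
142 (np.int64(347), np.int64(364)) 146 (np.int64(340), np.int64(378)) 150 (np.int64(337), np.int64(382)) 154 (np.int64(335), np.int64(384)) 158 (np.int64(334), np.int64(385)) 162 (np.int64(334), np.int64(385)) 166 (np.int64(335), np.int64(384)) 170 (np.int64(337), np.int64(382)) 174 (np.int64(338), np.int64(380)) 178 (np.int64(338), np.int64(378)) 182 (np.int64(337), np.int64(377)) 186 (np.int64(337), np.int64(376)) 190 (np.int64(337), np.int64(376)) 194 (np.int64(337), np.int64(376)) 198 (np.int64(337), np.int64(375)) 202 (np.int64(336), np.int64(375)) 206 (np.int64(337), np.int64(374)) 210 (np.int64(339), np.int64(373)) 214 (np.int64(344), np.int64(369)) 218 (np.int64(320), np.int64(389)) 
[[1, 243, 123], [3, 229, 126], [7, 192, 146], [12, 163, 175], [15, 150, 197], [16, 148, 201], [15, 142, 197], [15, 126, 170], [15, 70, 142], [39, 12, 149], [69, 9, 189], [65, 7, 212], [69, 8, 219], [69, 8, 220]]
[[69, 8, 216], [65, 7, 215], [73, 8, 216], [70, 7, 215], [69, 8, 212], [47, 9, 201], [19, 37, 186], [15, 93, 189], [16, 136, 204], [16, 143, 216], [16, 143, 224], [16, 142, 227], [16, 140, 228], [16, 141, 226]]
[[16, 153, 105], [15, 153, 105], [15, 151, 105], [15, 148, 107], [14, 146, 98], [15, 114, 85], [17, 48, 74], [30, 10, 76], [70, 10, 79], [75, 12, 84], [75, 12, 86], [68, 12, 87]]
```

The lid is centred over the tin to about 1 mm in the scene view. Lowering gently.

Emit:
drive_tool --moves '[{"wx": 0,"wy": 0,"wz": 0,"dx": 0,"dy": 0,"dz": -0.008,"grip": 0.005},{"wx": 0,"wy": 0,"wz": 0,"dx": 0,"dy": 0,"dz": -0.006,"grip": 0.005},{"wx": 0,"wy": 0,"wz": 0,"dx": 0,"dy": 0,"dz": -0.004,"grip": 0.005},{"wx": 0,"wy": 0,"wz": 0,"dx": 0,"dy": 0,"dz": -0.003,"grip": 0.005},{"wx": 0,"wy": 0,"wz": 0,"dx": 0,"dy": 0,"dz": 0,"grip": 0.005}]'

```text
time_s: 20.02
tcp_pos: [0.5174, 0.0558, 0.132]
orientation: [[-0.999, -0.055, -0.001], [-0.055, 0.999, 0.0], [0.001, 0.0, -1.0]]
force: [0.0, 0.8, -3.2]
opening: 0.181
gripper_force: 68.8
```

Emit:
drive_tool --moves '[{"wx": 0,"wy": 0,"wz": 0,"dx": 0,"dy": 0,"dz": -0.003,"grip": 0.005},{"wx": 0,"wy": 0,"wz": 0,"dx": 0,"dy": 0,"dz": -0.003,"grip": 0.005},{"wx": 0,"wy": 0,"wz": 0,"dx": 0,"dy": 0,"dz": 0,"grip": 0.005}]'

```text
time_s: 20.4
tcp_pos: [0.5173, 0.0558, 0.126]
orientation: [[-0.998, -0.055, -0.001], [-0.055, 0.998, -0.0], [0.001, 0.0, -1.0]]
force: [-0.7, -0.4, -3.9]
opening: 0.182
gripper_force: 68.8
```

Inside the mouth with no contact. Next the last few millimetres.

Emit:
drive_tool --moves '[{"wx": 0,"wy": 0,"wz": 0,"dx": 0,"dy": 0,"dz": -0.002,"grip": 0.005},{"wx": 0,"wy": 0,"wz": 0,"dx": 0,"dy": 0,"dz": -0.001,"grip": 0.005},{"wx": 0,"wy": 0,"wz": 0,"dx": 0,"dy": 0,"dz": 0,"grip": 0.005}]'

```text
time_s: 20.78
tcp_pos: [0.5175, 0.0558, 0.1233]
orientation: [[-0.998, -0.055, -0.0], [-0.055, 0.998, -0.0], [0.0, -0.0, -1.0]]
force: [-1.0, 0.7, -3.6]
opening: 0.177
gripper_force: 68.8
```

Emit:
drive_tool --moves '[{"wx": 0,"wy": 0,"wz": 0,"dx": 0,"dy": 0,"dz": -0.001,"grip": 0.005},{"wx": 0,"wy": 0,"wz": 0,"dx": 0,"dy": 0,"dz": 0,"grip": 0.005}]'

```text
time_s: 21.02
tcp_pos: [0.5176, 0.0558, 0.1224]
orientation: [[-0.998, -0.055, -0.0], [-0.055, 0.998, -0.0], [0.0, -0.0, -1.0]]
force: [-0.3, -0.5, -4.0]
opening: 0.178
gripper_force: 68.8
```

Emit:
drive_tool --moves '[{"wx": 0,"wy": 0,"wz": 0,"dx": 0,"dy": 0,"dz": -0.0005,"grip": 0.005},{"wx": 0,"wy": 0,"wz": 0,"dx": 0,"dy": 0,"dz": 0,"grip": 0.005}]'

```text
time_s: 21.28
tcp_pos: [0.5177, 0.0559, 0.1223]
orientation: [[-0.998, -0.055, 0.0], [-0.055, 0.998, 0.0], [-0.0, -0.0, -1.0]]
force: [-0.2, 1.3, -2.2]
opening: 0.182
gripper_force: 69.2
```

Emit:
drive_tool --moves '[{"wx": 0,"wy": 0,"wz": 0,"dx": 0,"dy": 0,"dz": -0.001,"grip": 0.005},{"wx": 0,"wy": 0,"wz": 0,"dx": 0,"dy": 0,"dz": 0,"grip": 0.005}]'

```text
time_s: 21.52
tcp_pos: [0.5178, 0.056, 0.1221]
orientation: [[-0.998, -0.055, 0.0], [-0.055, 0.998, 0.0], [-0.0, 0.0, -1.0]]
force: [-4.1, 0.5, 4.3]
opening: 0.184
gripper_force: 70.0
```

The inner lid is seated: contact came at TCP z 0.1222, exactly as expected. Releasing the knob and opening for the collar.

Emit:
drive_tool --moves '[{"wx": 0,"wy": 0,"wz": 0,"dx": 0,"dy": 0,"dz": 0.001,"grip": 0.024},{"wx": 0,"wy": 0,"wz": 0,"dx": 0,"dy": 0,"dz": 0,"grip": 0.04},{"wx": 0,"wy": 0,"wz": 0,"dx": 0,"dy": 0,"dz": 0,"grip": 0.06},{"wx": 0,"wy": 0,"wz": 0,"dx": 0,"dy": 0,"dz": 0,"grip": 0.06},{"wx": 0,"wy": 0,"wz": 0,"dx": 0,"dy": 0,"dz": 0,"grip": 0.06}]' --grip_force 30

```text
time_s: 22.15
tcp_pos: [0.5177, 0.0558, 0.1218]
orientation: [[-0.998, -0.055, 0.0], [-0.055, 0.998, -0.0], [-0.0, -0.0, -1.0]]
force: [0.2, -0.2, -0.5]
opening: 0.703
gripper_force: 0.0
```

```bash
python3 - <<'E'
from rig import r
from h import *
i,c,o=grab(r,"scene");save("s10",i,c);x,y,zz=o["tcp_pos"];print(o["tcp_pos"],o["force"],o["opening"])
h=cv2.cvtColor(i,cv2.COLOR_BGR2HSV);m=(h[...,1]<75)&(h[...,2]>60)
for q in range(146,192,3):
    w=np.where(m[q,320:400])[0]+320;print(q,w.min(),w.max(),end="; ")
th=np.linspace(0,2*np.pi,200)
for z in(.1,.118):
    p=proj(c,np.c_[.5176+.057*np.cos(th),.0562+.057*np.sin(th),0*th+z]);print(z,p.min(0),p.max(0))
w=cv2.imread("pics/w9.png");w2,cw,_=grab(r,"wrist");save("w10",w2,cw)
zm=lambda i,s:cv2.resize(i,s,interpolation=cv2.INTER_CUBIC)
cv2.imwrite("pics/m10.png",np.hstack([zm(i[110:230,300:420],(400,400)),w2[:,120:520]]))
E
```

```text
[0.5176676  0.05580238 0.12182449] [ 0.19992015 -0.21707335 -0.46975651] 0.703136170305212Traceback (most recent call last):
  File "<stdin>", line 6, in <module>
    return umr_minimum(a, axis, None, out, keepdims, initial, where)
ValueError: zero-size array to reduction operation minimum which has no identity
```

```bash
python3 - <<'E'
from rig import r
from h import *
i=cv2.imread("pics/s10.png");c=load("s10")
w2,cw,_=grab(r,"wrist");save("w10",w2,cw)
h=cv2.cvtColor(i,cv2.COLOR_BGR2HSV);m=(h[...,1]<75)&(h[...,2]>60)
for q in range(149,200,3):
    w=np.where(m[q,320:400])[0]+320;print(q,(w.min(),w.max()) if len(w) else 0,end="; ")
th=np.linspace(0,2*np.pi,200)
for z in(.1,.118):
    p=proj(c,np.c_[.5176+.057*np.cos(th),.0562+.057*np.sin(th),0*th+z]);print(z,p.min(0),p.max(0))
zm=lambda i,s:cv2.resize(i,s,interpolation=cv2.INTER_CUBIC)
cv2.imwrite("pics/m10.png",np.hstack([zm(i[110:230,300:420],(400,400)),w2[:,120:520]]))
E
```

```text
149 (np.int64(357), np.int64(361)); 152 (np.int64(342), np.int64(371)); 155 (np.int64(340), np.int64(372)); 158 (np.int64(337), np.int64(378)); 161 (np.int64(335), np.int64(381)); 164 (np.int64(335), np.int64(382)); 167 (np.int64(334), np.int64(383)); 170 (np.int64(334), np.int64(383)); 173 (np.int64(334), np.int64(383)); 176 (np.int64(335), np.int64(382)); 179 (np.int64(336), np.int64(381)); 182 (np.int64(337), np.int64(380)); 185 (np.int64(337), np.int64(377)); 188 (np.int64(337), np.int64(376)); 191 (np.int64(337), np.int64(376)); 194 (np.int64(337), np.int64(376)); 197 (np.int64(337), np.int64(375)); 0.1 [332.60329816 157.17025536] [382.63459159 193.02792545]
0.118 [332.67599166 151.58513709] [383.29148127 187.48815459]
```

View pics/m10.png

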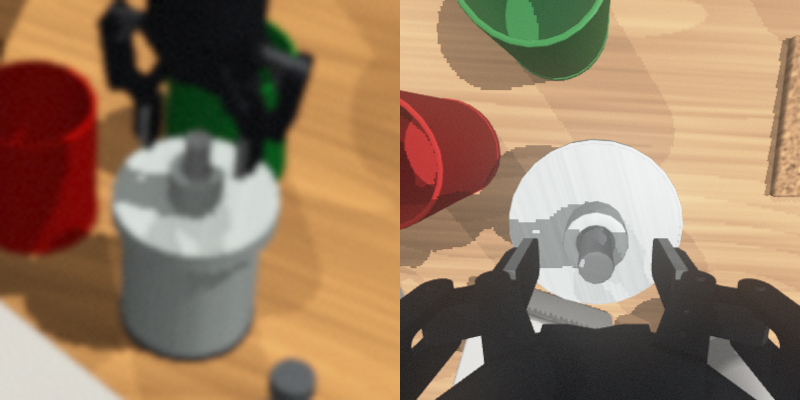

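The nested lids sit level on the tin, and the collar (596,240) is midway between the pads (530 and 662). Descending to the collar.

Emit:
drive_tool --moves '[{"wx": 0,"wy": 0,"wz": 0,"dx": 0,"dy": 0,"dz": -0.006,"grip": 0.06},{"wx": 0,"wy": 0,"wz": 0,"dx": 0,"dy": 0,"dz": -0.006,"grip": 0.06},{"wx": 0,"wy": 0,"wz": 0,"dx": 0,"dy": 0,"dz": -0.004,"grip": 0.06},{"wx": 0,"wy": 0,"wz": 0,"dx": 0,"dy": 0,"dz": -0.003,"grip": 0.06},{"wx": 0,"wy": 0,"wz": 0,"dx": 0,"dy": 0,"dz": -0.002,"grip": 0.06},{"wx": 0,"wy": 0,"wz": 0,"dx": 0,"dy": 0,"dz": 0,"grip": 0.06}]'

```text
time_s: 23.0
tcp_pos: [0.5176, 0.0559, 0.1008]
orientation: [[-0.998, -0.055, -0.0], [-0.055, 0.998, 0.0], [0.0, 0.0, -1.0]]
force: [-0.6, -0.8, 0.1]
opening: 0.704
gripper_force: 0.0
```

Emit:
drive_tool --moves '[{"wx": 0,"wy": 0,"wz": 0,"dx": 0,"dy": 0,"dz": 0,"grip": 0.043},{"wx": 0,"wy": 0,"wz": 0,"dx": 0,"dy": 0,"dz": 0,"grip": 0.043},{"wx": 0,"wy": 0,"wz": 0,"dx": 0,"dy": 0,"dz": 0,"grip": 0.03},{"wx": 0,"wy": 0,"wz": 0,"dx": 0,"dy": 0,"dz": 0,"grip": 0.03},{"wx": 0,"wy": 0,"wz": 0,"dx": 0,"dy": 0,"dz": 0,"grip": 0.03}]' --grip_force 40

```text
time_s: 23.62
tcp_pos: [0.518, 0.0559, 0.1015]
orientation: [[-0.998, -0.055, 0.001], [-0.055, 0.998, 0.0], [-0.001, 0.0, -1.0]]
force: [-1.1, -0.5, 4.6]
opening: 0.43
gripper_force: 40.0
```

Emit:
drive_tool --moves '[{"wx": 0,"wy": 0,"wz": 0,"dx": 0,"dy": 0,"dz": 0,"grip": 0.025},{"wx": 0,"wy": 0,"wz": 0,"dx": 0,"dy": 0,"dz": 0.002,"grip": 0.025},{"wx": 0,"wy": 0,"wz": 0,"dx": 0,"dy": 0,"dz": 0.003,"grip": 0.025},{"wx": 0,"wy": 0,"wz": 0,"dx": 0,"dy": 0,"dz": 0.003,"grip": 0.025},{"wx": 0,"wy": 0,"wz": 0,"dx": 0,"dy": 0,"dz": 0,"grip": 0.025},{"wx": 0,"wy": 0,"wz": 0,"dx": 0,"dy": 0,"dz": 0,"grip": 0.025}]' --grip_force 60

```text
time_s: 24.38
tcp_pos: [0.5175, 0.0558, 0.1088]
orientation: [[-0.998, -0.055, -0.0], [-0.055, 0.998, -0.0], [0.0, -0.0, -1.0]]
force: [0.2, 0.2, -1.4]
opening: 0.417
gripper_force: 60.1
```

```bash
python3 - <<'E'
from rig import r
for _ in range(3):
    r.get_image("top");o=r.get_obs();print(o["tcp_pos"].round(4),o["force"].round(2),o["opening"],o["gripper_force"],o["wrist_torque"].round(3))
E
```

```text
[0.5175 0.0558 0.1087] [ 0.69  0.2  -2.36] 0.41640055479013893 60.065079778432846 [-0.039 -0.017 -0.027]
[0.5175 0.0558 0.1087] [-0.6   0.37 -1.82] 0.418560812659983 60.065432488918304 [-0.017  0.001 -0.035]
[0.5175 0.0558 0.1088] [-0.3   0.06 -2.25] 0.41615473830257177 60.064500868320465 [-0.006  0.007 -0.078]
```

The load is 1.9 N, so only the outer lid is in the gripper. Raising it.

Emit:
drive_tool --moves '[{"wx": 0,"wy": 0,"wz": 0,"dx": 0,"dy": 0,"dz": 0.006,"grip": 0.025},{"wx": 0,"wy": 0,"wz": 0,"dx": 0,"dy": 0,"dz": 0.012,"grip": 0.025},{"wx": 0,"wy": 0,"wz": 0,"dx": 0,"dy": 0,"dz": 0.016,"grip": 0.025},{"wx": 0,"wy": 0,"wz": 0,"dx": 0,"dy": 0,"dz": 0.02,"grip": 0.025},{"wx": 0,"wy": 0,"wz": 0,"dx": 0,"dy": 0,"dz": 0.02,"grip": 0.025},{"wx": 0,"wy": 0,"wz": 0,"dx": 0,"dy": 0,"dz": 0.016,"grip": 0.025},{"wx": 0,"wy": 0,"wz": 0,"dx": 0,"dy": 0,"dz": 0.012,"grip": 0.025},{"wx": 0,"wy": 0,"wz": 0,"dx": 0,"dy": 0,"dz": 0.006,"grip": 0.025},{"wx": 0,"wy": 0,"wz": 0,"dx": 0,"dy": 0,"dz": 0,"grip": 0.025},{"wx": 0,"wy": 0,"wz": 0,"dx": 0,"dy": 0,"dz": 0,"grip": 0.025}]'

```text
time_s: 25.78
tcp_pos: [0.517, 0.0558, 0.216]
orientation: [[-0.998, -0.055, -0.002], [-0.055, 0.998, 0.0], [0.002, 0.0, -1.0]]
force: [-0.3, 0.2, -2.5]
opening: 0.417
gripper_force: 60.1
```

Emit:
drive_tool --moves '[{"wx": 0,"wy": 0,"wz": 0,"dx": 0,"dy": 0,"dz": 0,"grip": 0.025},{"wx": 0,"wy": 0,"wz": 0,"dx": 0,"dy": 0,"dz": 0,"grip": 0.025},{"wx": 0,"wy": 0,"wz": 0,"dx": 0,"dy": 0,"dz": 0,"grip": 0.025},{"wx": 0,"wy": 0,"wz": 0,"dx": 0,"dy": 0,"dz": 0,"grip": 0.025}]'

```text
time_s: 26.28
tcp_pos: [0.5176, 0.0558, 0.2169]
orientation: [[-0.998, -0.055, -0.0], [-0.055, 0.998, 0.0], [0.0, 0.0, -1.0]]
force: [0.0, -0.2, -1.5]
opening: 0.422
gripper_force: 60.1
```

```bash
python3 - <<'E'
from rig import r
from h import *
i,c,o=grab(r,"scene");save("s11",i,c);print(o["tcp_pos"],o["force"],o["opening"],o["gripper_force"],abs(o["qvel"]).max())
h=cv2.cvtColor(i,cv2.COLOR_BGR2HSV);m=(h[...,1]<75)&(h[...,2]>60)
for q in range(90,215,4):
    w=np.where(m[q,320:400])[0]+320;print(q,(int(w.min()),int(w.max())) if len(w) else 0,end="; ")
th=np.linspace(0,2*np.pi,200);dz=o["tcp_pos"][2]-.1012
f=lambda z,R:proj(c,np.c_[.5176+R*np.cos(th),.0562+R*np.sin(th),0*th+z])
for n,z,R in(("outer skirt",.1+dz,.057),("outer plate",.118+dz,.057),("flange top",.114,.0465),("knob top",.17,.009)):
    p=f(z,R);print("\n",n,p.min(0).round(1),p.max(0).round(1),end="")
# level: fit ellipse to outer lid's plate vs predicted; bystanders unchanged
d=cv2.absdiff(i,cv2.imread("pics/scene1.png")).max(2)
for n,b in dict(mug=(205,160,250,215),tub=(260,200,340,272),soap=(368,225,400,278)).items():
    print("\n",n,(d[b[1]:b[3],b[0]:b[2]]>40).mean().round(3),end="")
E
```

```text
[0.51763422 0.05584221 0.21685063] [ 0.02371135 -0.17031407 -1.46341521] 0.4222934174747103 60.06452891975641 0.04370906487347436
90 (386, 391); 94 (393, 395); 98 0; 102 0; 106 0; 110 0; 114 (347, 369); 118 (340, 382); 122 (337, 385); 126 (335, 387); 130 (334, 388); 134 (334, 387); 138 (335, 387); 142 (337, 386); 146 (340, 383); 150 (346, 377); 154 (355, 364); 158 (346, 370); 162 (341, 375); 166 (339, 378); 170 (338, 378); 174 (337, 378); 178 (338, 378); 182 (338, 377); 186 (337, 376); 190 (337, 376); 194 (337, 376); 198 (337, 375); 202 (336, 375); 206 (337, 374); 210 (339, 373); 214 (344, 369); 
 outer skirt [333.1 119. ] [387.1 154.9]
 outer plate [333.2 112.5] [387.9 148.4]
 flange top [337.3 155.9] [378.5 185.2]
 knob top [354.9 149.3] [363.2 154.9]
 mug 0.099
 tub 0.003
 soap 0.0
```

```bash
python3 - <<'E'
from rig import r
from h import *
i=cv2.imread("pics/s11.png");a=cv2.imread("pics/scene1.png")
ed=lambda g:cv2.Canny(cv2.cvtColor(g,cv2.COLOR_BGR2GRAY),40,100)
A=a[160:215,210:245];print("mug shift",cv2.phaseCorrelate(np.float32(ed(A)),np.float32(ed(i[160:215,210:245]))))
res=cv2.matchTemplate(i[150:225,200:255],A,cv2.TM_CCOEFF_NORMED);print(cv2.minMaxLoc(res),"expect loc (10,10)")
o=r.get_obs();print(o["time_s"],o["force"],o["gripper_force"])
print(r.job_done())
E
```

```text
mug shift ((-0.08060425047780839, -0.1534999023428938), 0.6072944844210589)
(-0.17100712656974792, 0.8261204957962036, (20, 0), (10, 10)) expect loc (10,10)
26.325 [ 0.41695515 -0.07434461 -1.41425588] 60.06397292017937
the job is handed in; nothing more can be done
None
```

The job is handed in at 26.3 s: the spoon is on the board, the inner lid is seated on the tin, the outer lid is held level about 45 mm above the knob, and the camera check shows the mug, tub and soap bottle unmoved.

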